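# Run a stylus round the seam of a tracker housing

## Task

Pick from the tray the one tracker housing that fits the holder, set it down on the blue pad and let go, then take it again by its two ends and lay it flat in the holder between the blue rails. Take the stylus from its stand by the handle and run its tip slowly (about 2 cm a second) and gently along the floor of the seam groove, from the corner at the red stripe round the three unstriped sides to the corner at the green stripe, without lifting out on the way. Hang the stylus back upright in its stand with its collar on the stand's top, leave the housing in the holder, and do not drop anything or disturb the other housings and things.

Things in the scene. Friction and masses are not known exactly. Their poses are not given: they have to be found in the camera images.
- tray: fixed blue tray 92 x 284 mm, floor 4 mm thick; lanes at y = -88, 0, +88 mm hold one housing each, lying along the tray's x, striped end to the tray's -x. Its two long walls, 28 mm high and 82 mm apart inside, cover the housings' ends: fingers reach only their long sides. Origin: centre of the underside.
- housing_m: white block 64 (x) x 46 (y) x 24 mm, about 0.12 kg, dark window on top: THE ONE THAT FITS the holder. Around the window a groove with yellow floor, 7 mm wide, 4 mm deep (floor 20 mm above the underside) inside a rim 4 mm wide; its centre line is the rectangle x = +-24.5, y = +-15.5 mm. The rim at the -x end is red for y > 0, green for y < 0. Origin: centre of the underside.
- housing_s: the small look-alike tracker housing, white plastic block 56 long (its x) by 40 wide (its y) by 24 mm high with a dark glass window in its top, loose in a lane of the tray. Origin: centre of its underside. Too loose for the holder; leave it alone.
- housing_l: the large look-alike tracker housing, white plastic block 70 long (its x) by 52 wide (its y) by 24 mm high with a dark glass window in its top, loose in a lane of the tray. Origin: centre of its underside. Too long for the holder; leave it alone.
- seam_red (a point): groove floor at the corner of the middle housing beside the red stripe (-24.5, +15.5, 20 mm in its frame): start of the seam path
- seam_far1 (a point): groove floor at the next corner (+24.5, +15.5, 20 mm): the path runs from seam_red along the long side to here
- seam_far2 (a point): groove floor at the third corner (+24.5, -15.5, 20 mm): then along the far short side to here
- seam_green (a point): groove floor at the corner beside the green stripe (-24.5, -15.5, 20 mm): end of the path
- pad: fixed blue fabric pad 130 x 130 mm, 2 mm thick, for setting things down. Origin: centre of its underside.
- holder: fixed. Base 112 x 94 x 8 mm; along its x two blue rails 56 mm long, 26 mm above the base (2 mm over a housing lying there), leaning out from 50 mm apart at the foot to 58 at the top: fingers reach the housing only at its ends. At the x ends two dark lips 5 mm high, 69 mm apart. The housing lies along the holder's x, either way round, 2 mm play each side. Origin: centre of the underside.
- holder_floor (a point): centre of the holder's bed (8 mm above its underside), where the housing's underside centre belongs; axes as the holder's
- stand: fixed grey stylus stand, block 60 x 60 x 50 mm with an upright 16 mm round hole through its centre. Origin: centre of the underside.
- stylus: stylus 98 mm long, 0.045 kg, hanging upright in the stand. Origin: its tip, z up along it. Steel tip 3 mm thick for 18 mm, widening to a 10 mm shaft at 26 to 44 mm; orange collar 26 mm across at 44 to 50 mm rests on the stand's top (tip then 6 mm above the table); orange square handle 14 x 14 mm (sides along its x and y) at 50 to 98 mm, black band near its end.
- screwdriver: bystander: red screwdriver 160 mm long lying on the table
- flux: bystander: small amber bottle 75 mm high
- dish: bystander: small steel dish 70 mm across
- phone: bystander: black phone 146 x 71 x 8 mm lying flat
- brush: bystander: flat brush with red handle, 50 mm wide, about 190 mm long
Not all that is in view belongs to the job. What is shaped like the housing_m but pink is not meant.

How it is judged:
By the outcome, as a careful person would: the job done as asked, in the order asked, and still so for the second after the job is handed in, with the robot touching nothing.
It also fails if it takes over 72 s, if anything falls off the work surface, if the arm or the gripper's body presses on something with over 40 N, if the wrist force passes 120 N, or if a joint passes its speed limit or range.

## Robot

A 7-joint arm with a two-finger parallel gripper is mounted at the origin on the work surface. World frame = base frame: x ahead of the robot, y to its left, z up, the work surface at z = 0. Lengths are in m, angles in rad, forces in N, time in s.
With the tool pointing down it reaches from about 0.4 to 0.85 m from the base axis. Payload 4.4 kg.
Tool frame: the origin (TCP) lies on the centre line of the jaws, within the pads' length; the fingertips stand 17 mm ahead of it and the grasp point (between the pads) lies 2 mm behind it; z points along the fingers, y is the line along which they close (so a half turn about z gives the same grasp; the last joint's range is limited). The gripper opens to 94 mm and grips with 3 to 60 N. Pads are 16 mm wide; open, the fingers measure 119 mm over their backs; the gripper's body (75 mm by 177 mm) begins 78 mm behind the grasp point.
Start: joints at [-1.269, 0.628, 0.038, 1.517, -0.027, 0.996, -0.02], TCP at [0.234, 0.607, 0.222] pointing down, gripper open.
Joint ranges: [-3.06, 3.06], [-0.37, 2.12], [-1.25, 1.32], [0.18, 2.47], [-1.1, 4.24], [0.23, 1.98], [-2.94, 2.94]. Speed limits (rad/s): [2.57, 2.57, 3.14, 3.14, 3.14, 3.14, 3.14].

## Interface

Orientations are given as a unit quaternion [x, y, z, w].
In Python, from rig import manip gives the robot as it stands. The module is installed in compiled form; this text tells all that it offers.
- The arm moves only by the tool play_rows, never from a script. Its argument "rows" is text: rows parted by semicolons, each of 7 numbers parted by spaces: the shift along the tool's x, y, z as a fraction of full scale, then the turn, a rotation vector about the tool's x, y, z as a fraction of full scale, then the finger opening in mm, from 0 to 94. A call has 1 to 20 rows; each row shifts and turns the commanded pose from where the row before left it, along the tool's axes as they then stand; what a row does not reach is not made up. Full scale, the value 1, is 1 m for a shift and 0.5 rad for a turn. A row lasts 1/8 s, in which the tool goes at most 62.5 mm and 10.7 degrees, less where a joint would pass 70% of its speed; a pose out of reach is approached as far as the arm can. A call with a number of a shift or a turn outside -1 to 1 is refused whole. A call with a gripper value outside its range is refused whole. The fingers move at their own pace and stop on an object; the grip force is fixed at half the most. Time passes only in rows, so rows that do not move let the fingers close. It gives the time, the measured TCP pose, the force, the opening and the grip force at its end, in the units of the state.
- manip.sense(): the state, without advancing time (a new reading comes with each control period).
- manip.read_camera(name): name is "scene" or "top" or "wrist"; returns the picture (480x640x3 uint8, red, green, blue); there is no depth.
- manip.camera_model(name): a dict with "intrinsics" (3x3 intrinsics, pixels), "camera_from_world" (4x4, takes a point from world to camera coordinates). Camera axes: x right, y down, z forward; pixel columns grow to the right and rows downward; lengths in m; the calibration is good to about 2 mm. A picture is of the moment at which its call begins: read the wrist's pose just before it. camera_model takes no time and is no camera call; for the wrist camera it gives the pose at the moment of the call.
- manip.close_job(): hands the job in; it is judged then, once.
Trained networks look in the newest picture that a camera, given by its name, has taken for a name from the list of things; names that differ only in an ending like _2 or _b are one class to them, and where a whole thing is asked for, a point or a joint stands for the part that bears it (a point fixed in the world has none). Each returns a list of dicts, best first, with "confidence" (0 to 1); they miss things now and then, are a little off and sometimes report something else, mostly with a low value. They report only what shows in the picture. A call takes as long as a camera call. They do not tell look-alikes from the thing itself.
- manip.search_frame(camera, thing): "centre" ([row, column] in pixels, amid what is visible of it).
- manip.mark_of(camera, thing): "centre" ([row, column] in pixels: a listed point, or the origin of a listed thing).
The state is a dict: "clock": time; "joint_positions": joint angles; "joint_vel": joint speeds; "effort": joint torques, N m; "position": TCP position; "orientation": TCP orientation; "wrist_force": force on the tool from outside, world axes, zero at the start; "torque": the same for the moment, N m; "gripper_width": finger opening in m; "gripper_force": force on a finger pad.
Only numpy, scipy, OpenCV 4.12 (cv2) and the standard library are available. Lean on these libraries where they do the work, as an engineer would, in place of code of your own. Each camera call takes 0.05 s, during which the arm holds its last target. There are 200 camera calls.

## Working session

There is one attempt and no reset: what is moved stays moved. The work goes in short steps, Python scripts to look and compute and a tool call to move; the robot and the scene stay as the last step left them, time stands still between calls to the robot, and variables do not carry over. Pictures are saved under pics/ and viewed, at most 11 in all, crops included, and the job is handed in when it is done.

Besides the shell and the picture viewer there is one more tool, called after "Call:" in YAML: its name, and indented under it one key for each argument. play_rows: Moves the arm, as the interface text tells. Shift numbers are shares of 1 m and turn numbers shares of 0.5 rad, none past 1 either way. Its arguments: {"type":"object","properties":{"rows":{"type":"string"}},"required":["rows"]}

```bash
mkdir -p pics; cat > h.py <<'E'
from rig import manip
import numpy as np, cv2
from scipy.spatial.transform import Rotation as R
def ray(cam,rc,z):
    m=manip.camera_model(cam);K=np.array(m["intrinsics"]);T=np.array(m["camera_from_world"])
    d=T[:3,:3].T@np.linalg.inv(K)@[rc[1],rc[0],1];o=-T[:3,:3].T@T[:3,3]
    return o+d*(z-o[2])/d[2]
def proj(cam,p):
    m=manip.camera_model(cam);K=np.array(m["intrinsics"]);T=np.array(m["camera_from_world"])
    q=K@(T[:3,:3]@np.array(p)+T[:3,3]);return q[1]/q[2],q[0]/q[2]
def save(cam,name):
    im=manip.read_camera(cam);cv2.imwrite(f"pics/{name}.png",im[:,:,::-1]);return im
E
python3 - <<'E'
from h import *
s=manip.sense();print(s["clock"],s["position"],s["orientation"],s["gripper_width"])
save("top","top0");save("scene","scene0")
for n,z in [("tray",0),("housing_m",.004),("pad",0),("holder",0),("holder_floor",.008),("stand",0),("stylus",.006),("seam_red",.024),("seam_far1",.024),("seam_far2",.024),("seam_green",.024)]:
    for c in("top","scene"):
        for d in manip.mark_of(c,n)[:4]: print(n,c,round(d["confidence"],2),np.round(d["centre"]),np.round(ray(c,d["centre"],z),4))
print(manip.sense()["clock"])
E
```

```text
0.0 [0.23347389 0.60597547 0.22158694] [ 1.82850334e-01  9.83140342e-01 -8.96774051e-04 -1.41060288e-04] 0.09394612469388709
tray top 0.8 [238. 322.] [0.6408 0.0008 0.    ]
tray scene 0.97 [255. 313.] [ 0.6375 -0.0161  0.    ]
tray scene 0.3 [288. 445.] [0.4683 0.2364 0.    ]
housing_m top 0.91 [233. 417.] [ 0.6575 -0.2381  0.004 ]
housing_m top 0.86 [231. 295.] [0.6557 0.0673 0.004 ]
housing_m top 0.79 [237. 324.] [ 0.6427 -0.0039  0.004 ]
housing_m top 0.7 [238. 360.] [ 0.6408 -0.0957  0.004 ]
housing_m scene 0.91 [279. 328.] [0.6581 0.0773 0.004 ]
housing_m scene 0.86 [212. 258.] [ 0.6622 -0.24    0.004 ]
housing_m scene 0.84 [256. 312.] [ 0.6447 -0.0096  0.004 ]
housing_m scene 0.74 [236. 293.] [ 0.6423 -0.098   0.004 ]
pad top 0.69 [309. 328.] [ 0.4635 -0.0183  0.    ]
pad scene 0.59 [228. 371.] [ 0.4649 -0.0232  0.    ]
holder top 0.98 [315. 410.] [ 0.4523 -0.2181  0.    ]
holder top 0.43 [230. 295.] [0.6593 0.0683 0.    ]
holder scene 0.63 [190. 330.] [ 0.4507 -0.2284  0.    ]
holder_floor top 0.95 [315. 409.] [ 0.4519 -0.2156  0.008 ]
holder_floor top 0.42 [244. 469.] [ 0.63 
[... 1613 characters left out ...]
 0.024 ]
seam_far2 top 0.9 [235. 411.] [ 0.6464 -0.2184  0.024 ]
seam_far2 top 0.84 [303. 275.] [0.4736 0.1105 0.024 ]
seam_far2 scene 0.93 [200. 268.] [ 0.631  -0.2449  0.024 ]
seam_far2 scene 0.84 [208. 268.] [ 0.6473 -0.2131  0.024 ]
seam_far2 scene 0.81 [256. 304.] [0.6717 0.0025 0.024 ]
seam_far2 scene 0.81 [246. 408.] [0.4593 0.1026 0.024 ]
seam_green top 0.87 [217. 416.] [ 0.6926 -0.2316  0.024 ]
seam_green top 0.77 [324. 263.] [0.4224 0.1383 0.024 ]
seam_green top 0.61 [244. 332.] [ 0.6196 -0.0252  0.024 ]
seam_green scene 0.93 [244. 319.] [ 0.6199 -0.0158  0.024 ]
seam_green scene 0.85 [211. 248.] [ 0.6942 -0.2307  0.024 ]
seam_green scene 0.65 [251. 429.] [0.4321 0.1436 0.024 ]
1.2
```

View pics/top0.png

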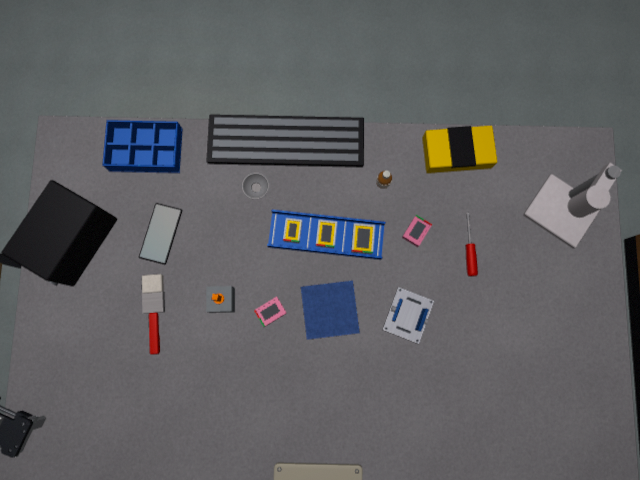

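View pics/scene0.png

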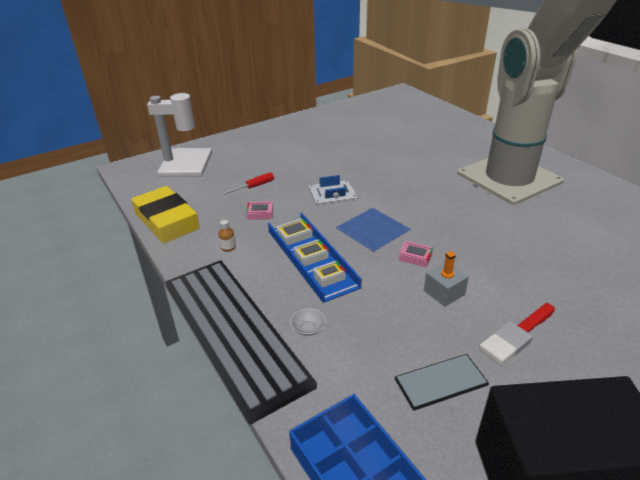

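```bash
cat >> h.py <<'E'
def phi_of(q): y=R.from_quat(q).as_matrix()[:,1];return np.degrees(np.arctan2(y[1],y[0]))
def plan(p,phi,n,start=None):
    """constant rows (tool axes) whose composition reaches p, phi(deg); prints row & end"""
    s=manip.sense() if start is None else None
    p0,f0=(np.array(s["position"]),phi_of(s["orientation"])) if s else start
    dphi=(phi-f0+180)%360-180; th=-np.radians(dphi)/n
    d=np.array(p)-p0
    # solve: sum over k of Rz(phi0+k*dphi/n) u = d
    A=np.zeros((3,3))
    for k in range(n):
        f=np.radians(f0+dphi*k/n); A+=np.array([[-np.sin(f),np.cos(f),0],[np.cos(f),np.sin(f),0],[0,0,-1]])
    u=np.linalg.solve(A,d)
    print(n,"rows:",*np.round(u,4),"0 0",round(th/.5,4))
    return np.array(p),phi
E
python3 - <<'E'
from h import *
T=np.linalg.inv(manip.camera_model("wrist")["camera_from_world"]);print(T.round(3));print(manip.camera_model("wrist")["intrinsics"])
s=manip.sense();M=R.from_quat(s["orientation"]).as_matrix();print(M.T@(T[:3,3]-s["position"]),(M.T@T[:3,:3]).round(3))
plan([.58,0.0,.26],85,14)
E
```

```text
[[ 0.36   0.895  0.264  0.157]
 [ 0.933 -0.345 -0.103  0.637]
 [-0.001  0.284 -0.959  0.386]
 [ 0.     0.     0.     1.   ]]
[[338.40398803   0.         316.6578175 ]
 [  0.         338.40398803 238.0931004 ]
 [  0.           0.           1.        ]]
[ 0.08268037  0.00032732 -0.16341093] [[-0.001 -0.959 -0.284]
 [ 1.    -0.    -0.001]
 [ 0.001 -0.284  0.959]]
14 rows: -0.0343 -0.0364 -0.0027 0 0 -0.0401
```

Call:
play_rows:
  rows: "-0.0343 -0.0364 -0.0027 0 0 -0.04 66;-0.0343 -0.0364 -0.0027 0 0 -0.04 66;-0.0343 -0.0364 -0.0027 0 0 -0.04 66;-0.0343 -0.0364 -0.0027 0 0 -0.04 66;-0.0343 -0.0364 -0.0027 0 0 -0.04 66;-0.0343 -0.0364 -0.0027 0 0 -0.04 66;-0.0343 -0.0364 -0.0027 0 0 -0.04 66;-0.0343 -0.0364 -0.0027 0 0 -0.04 66;-0.0343 -0.0364 -0.0027 0 0 -0.04 66;-0.0343 -0.0364 -0.0027 0 0 -0.04 66;-0.0343 -0.0364 -0.0027 0 0 -0.04 66;-0.0343 -0.0364 -0.0027 0 0 -0.04 66;-0.0343 -0.0364 -0.0027 0 0 -0.04 66;-0.0343 -0.0364 -0.0027 0 0 -0.04 66;0 0 0 0 0 0 66"

```text
clock: 3.08
position: [0.581, -0.0046, 0.2603]
orientation: [0.047, 0.999, -0.001, 0.001]
wrist_force: [0.1, -0.1, 0.5]
gripper_width: 0.066
gripper_force: 0.0
```

```bash
cat > look.py <<'E'
import sys
from h import *
s=manip.sense();print(round(s["clock"],2),np.round(s["position"],4),round(phi_of(s["orientation"]),2),np.round(s["joint_positions"],2))
save("wrist",sys.argv[1])
for a in sys.argv[2:]:
    n,z=a.split(":")
    for d in manip.mark_of("wrist",n)[:4]: print(n,round(d["confidence"],2),np.round(d["centre"]),np.round(ray("wrist",d["centre"],float(z)),4))
E
python3 look.py w1 housing_m:.004 tray:0 holder_floor:.008 pad:0 stylus:.006 seam_red:.024 seam_green:.024
```

```text
3.08 [ 0.581  -0.0046  0.2603] 84.58 [-0.08  0.49  0.06  1.67 -0.03  0.98  1.47]
housing_m 0.84 [279. 154.] [ 0.6573 -0.2264  0.004 ]
housing_m 0.73 [259. 318.] [ 0.648  -0.0045  0.004 ]
housing_m 0.71 [254. 383.] [0.6486 0.0808 0.004 ]
housing_m 0.67 [254. 248.] [ 0.6339 -0.0951  0.004 ]
tray 0.61 [322. 453.] [ 0.7604  0.1775 -0.    ]
holder_floor 0.77 [113. 128.] [ 0.4498 -0.2058  0.008 ]
pad 0.92 [106. 292.] [ 0.4572 -0.0169  0.    ]
seam_red 0.98 [ 80. 448.] [0.4481 0.1556 0.024 ]
seam_red 0.93 [296. 133.] [ 0.6713 -0.2454  0.024 ]
seam_red 0.6 [242. 333.] [0.6205 0.0176 0.024 ]
seam_green 0.96 [241. 304.] [ 0.6168 -0.0174  0.024 ]
seam_green 0.95 [ 56. 431.] [0.424  0.1371 0.024 ]
seam_green 0.6 [303. 156.] [ 0.6847 -0.2193  0.024 ]
seam_green 0.51 [111. 128.] [ 0.4494 -0.1982  0.024 ]
```

View pics/w1.png

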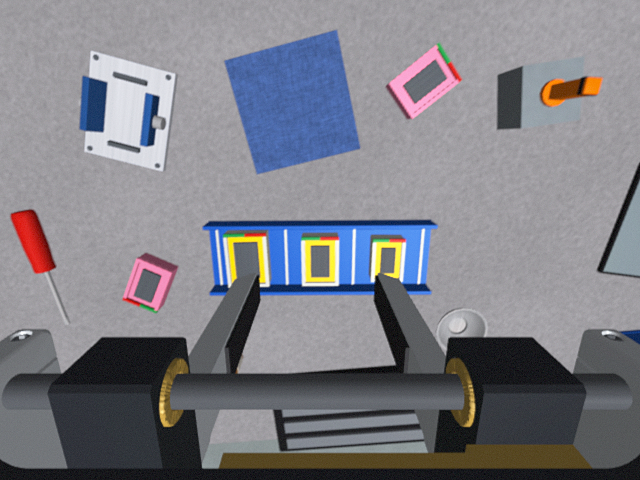

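```bash
cat > seg.py <<'E'
from h import *
def rect(cam,mask,z,near,hull=True):
    m=mask.astype(np.uint8)
    n,l,st,c=cv2.connectedComponentsWithStats(m)
    best=None
    k=min((i for i in range(1,n) if st[i,4]>150),key=lambda i:np.hypot(c[i][0]-near[1],c[i][1]-near[0]))
    cnt=max(cv2.findContours((l==k).astype(np.uint8),0,2)[0],key=len)[:,0]
    P=np.array([ray(cam,(y,x),z)[:2] for x,y in cv2.convexHull(cnt)[:,0]])
    (cx,cy),(w,h),a=cv2.minAreaRect((P*1000).astype(np.float32))
    if w<h: w,h,a=h,w,a+90
    print("centre",round(cx,1),round(cy,1),"size",round(w,1),round(h,1),"long axis deg",round((a+90)%180-90,1));return cx/1e3,cy/1e3,a
E
python3 - <<'E'
from seg import *
im=cv2.imread("pics/w1.png");hsv=cv2.cvtColor(im,cv2.COLOR_BGR2HSV);H,S,V=[hsv[...,i].astype(int) for i in range(3)]
blue=(H>95)&(H<130)&(S>110)
tr=np.zeros_like(blue);tr[232:290,290:350]=1
print("M");rect("wrist",(~blue)&(V>100)&tr.astype(bool),.028,(260,320))
print("pad");rect("wrist",blue,.002,(100,292))
print("holder");m=(V>185)&(S<40);print(m[50:170,70:180].sum());rect("wrist",m,.008,(110,128))
print(V[60:160:20,110],V[20:40:10,110],S[60:160:20,110], V[160:200:20,400])
og=(H<18)&(S>180)&(V>150);print("stylus");rect("wrist",og,.1,(90,570))
E
```

```text
M
centre 641.8 -0.0 size 70.0 48.3 long axis deg -4.9
pad
centre 458.0 -14.7 size 128.9 128.6 long axis deg 8.7
holder
6013
centre 450.4 -206.7 size 112.3 94.1 long axis deg -19.5
[227 229 226 224 145] [163 163] [10 11  8  9 18] [162 166]
stylus
centre 476.1 219.9 size 21.3 19.3 long axis deg 13.9
```

```bash
python3 - <<'E'
from h import *
e=plan([.643,0,.10],85,5)
e=plan([.643,0,.027],85,3,e)
E
```

```text
5 rows: -0.0128 0.0008 0.0321 0 0 0.0005
3 rows: -0.0 0.0 0.0243 0 0 -0.0
```

Call:
play_rows:
  rows: "-0.0128 0.0008 0.0321 0 0 0 62;-0.0128 0.0008 0.0321 0 0 0 62;-0.0128 0.0008 0.0321 0 0 0 62;-0.0128 0.0008 0.0321 0 0 0 62;-0.0128 0.0008 0.0321 0 0 0 62;0 0 0.02 0 0 0 62;0 0 0 0 0 0 62"

```text
clock: 4.35
position: [0.6418, -0.0008, 0.0781]
orientation: [0.043, 0.999, -0.0, -0.002]
wrist_force: [0.2, 0.3, 0.3]
gripper_width: 0.0619
gripper_force: 0.0
```

Call:
play_rows:
  rows: "-0.001 0.0008 0.02 0 0 0 62;0 0 0.02 0 0 0 62;0 0 0.011 0 0 0 62;0 0 0 0 0 0 62;0 0 0 0 0 0 30;0 0 0 0 0 0 30;0 0 0 0 0 0 30;0 0 0 0 0 0 30"

```text
clock: 5.35
position: [0.6448, -0.0011, 0.0294]
orientation: [0.044, 0.999, -0.0, 0.001]
wrist_force: [-1.0, -0.9, 2.7]
gripper_width: 0.0455
gripper_force: 30.0
```

```bash
python3 - <<'E'
from h import *
e=plan([.6448,-0.001,.09],85,3)
e=plan([.458,-.015,.085],85,6,e)
E
```

```text
3 rows: 0.0 0.0 -0.0202 0 0 -0.0005
6 rows: 0.0308 -0.005 0.0008 0 0 -0.0
```

Call:
play_rows:
  rows: "0 0 -0.012 0 0 0 30;0 0 -0.024 0 0 0 30;0 0 -0.024 0 0 0 30;0.0308 -0.005 0.0008 0 0 0 30;0.0308 -0.005 0.0008 0 0 0 30;0.0308 -0.005 0.0008 0 0 0 30;0.0308 -0.005 0.0008 0 0 0 30;0.0308 -0.005 0.0008 0 0 0 30;0.0308 -0.005 0.0008 0 0 0 30;0 0 0.02 0 0 0 30;0 0 0.018 0 0 0 30;0 0 0.012 0 0 0 30;0 0 0 0 0 0 30"

```text
clock: 6.98
position: [0.4574, -0.0143, 0.0336]
orientation: [0.044, 0.999, 0.0, -0.001]
wrist_force: [0.8, 1.3, -1.4]
gripper_width: 0.0458
gripper_force: 30.0
```

Call:
play_rows:
  rows: "0 0 0.004 0 0 0 30;0 0 0.0015 0 0 0 30;0 0 0 0 0 0 30"

```text
clock: 7.35
position: [0.4578, -0.0144, 0.0286]
orientation: [0.044, 0.999, 0.0, 0.0]
wrist_force: [-1.1, 0.2, -1.4]
gripper_width: 0.0459
gripper_force: 30.0
```

Call:
play_rows:
  rows: "0 0 0.001 0 0 0 30;0 0 0 0 0 0 30"

```text
clock: 7.6
position: [0.4577, -0.0145, 0.0275]
orientation: [0.044, 0.999, 0.0, 0.0]
wrist_force: [0.1, -1.0, -1.2]
gripper_width: 0.0457
gripper_force: 30.0
```

Call:
play_rows:
  rows: "0 0 0.0008 0 0 0 30;0 0 0 0 0 0 30"

```text
clock: 7.85
position: [0.4577, -0.0145, 0.0273]
orientation: [0.044, 0.999, 0.0, 0.0]
wrist_force: [-1.4, -0.7, 6.7]
gripper_width: 0.0456
gripper_force: 30.0
```

Call:
play_rows:
  rows: "0 0 0 0 0 0 58;0 0 0 0 0 0 58;0 0 -0.02 0 0 0 60;0 0 -0.03 0 0 0.37 80;0 0 -0.03 0 0 0.37 80;0 0 -0.03 0 0 0.37 80;0 0 -0.02 0 0 0.37 80;0 0 0 0 0 0.37 80;0 0 0 0 0 0.37 80;0 0 0 0 0 0.37 80;0 0 0 0 0 0.37 80;0 0 0 0 0 0.18 80;0 0 0 0 0 0 80"

```text
clock: 9.48
position: [0.4575, -0.0143, 0.1565]
orientation: [0.737, 0.676, -0.0, -0.0]
wrist_force: [-0.7, -1.1, 0.0]
gripper_width: 0.08
gripper_force: 0.0
```

```bash
python3 look.py w2 housing_m:.002 seam_red:.022 seam_green:.022 seam_far1:.022 holder_floor:.008
```

```text
9.47 [ 0.4575 -0.0143  0.1565] -4.91 [-0.41  0.52  0.54  2.12 -0.45  0.62  0.37]
housing_m 0.96 [293. 498.] [ 0.6373 -0.1007  0.002 ]
housing_m 0.86 [ 70. 297.] [0.4531 0.125  0.002 ]
housing_m 0.72 [230. 318.] [ 0.4586 -0.0175  0.002 ]
seam_red 0.62 [212. 298.] [0.4422 0.0062 0.022 ]
seam_green 0.81 [249. 295.] [ 0.436  -0.0288  0.022 ]
seam_green 0.62 [ 55. 259.] [0.4245 0.1347 0.022 ]
seam_far1 0.97 [219. 351.] [ 0.4897 -0.0045  0.022 ]
seam_far1 0.77 [248. 348.] [ 0.4851 -0.0319  0.022 ]
seam_far1 0.75 [ 81. 326.] [0.4763 0.1116 0.022 ]
seam_far1 0.73 [105. 297.] [0.4513 0.0953 0.022 ]
holder_floor 0.75 [400. 327.] [ 0.4521 -0.2137  0.008 ]
```

View pics/w2.png

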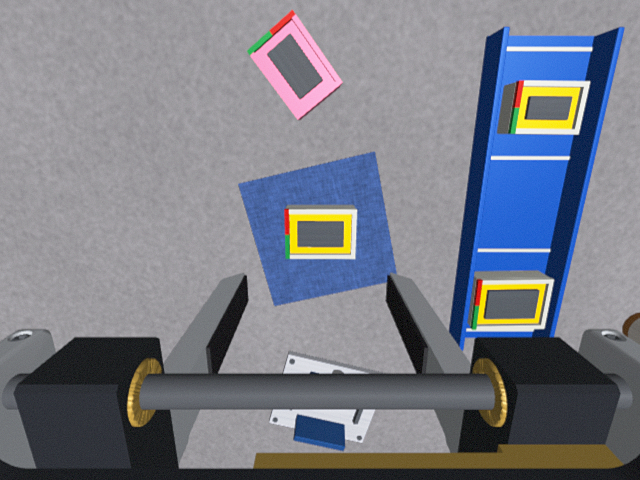

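```bash
python3 - <<'E'
from seg import *
im=cv2.imread("pics/w2.png");hsv=cv2.cvtColor(im,cv2.COLOR_BGR2HSV);H,S,V=[hsv[...,i].astype(int) for i in range(3)]
y=(H>20)&(H<35)&(S>150)&(V>120)
rect("wrist",y,.022,(232,320))
blue=(H>95)&(H<130)&(S>90);z=np.zeros_like(blue);z[190:275,270:370]=1
rect("wrist",~blue&z&(V>60),.026,(232,320))
e=plan([.4595,-.0155,.07],-4.9,3); plan([.4595,-.0155,.030],-4.9,3,e)
E
```

```text
centre 460.6 -16.0 size 56.4 35.2 long axis deg -5.0
centre 461.1 -13.1 size 65.3 51.0 long axis deg -6.0
3 rows: -0.0003 0.0007 0.0289 0 0 -0.0006
3 rows: 0.0 0.0 0.0133 0 0 -0.0
```

Call:
play_rows:
  rows: "-0.0003 0.001 0.029 0 0 0 80;-0.0003 0.001 0.029 0 0 0 80;-0.0003 0.001 0.029 0 0 0 80;0 0 0.02 0 0 0 80;0 0 0.015 0 0 0 80;0 0 0.006 0 0 0 80;0 0 0 0 0 0 80;0 0 0 0 0 0 50;0 0 0 0 0 0 50;0 0 0 0 0 0 50"

```text
clock: 11.02
position: [0.4609, -0.0155, 0.0292]
orientation: [0.737, 0.676, 0.0, 0.0]
wrist_force: [-1.1, -0.4, 4.6]
gripper_width: 0.064
gripper_force: 30.0
```

```bash
python3 - <<'E'
from h import *
e=plan([.461,-.0155,.115],-4.9,4)
e=plan([.41,-.31,.13],-19.5,8,e)
E
```

```text
4 rows: 0.0 0.0 -0.0215 0 0 -0.0006
8 rows: -0.0374 0.001 -0.0019 0 0 0.0637
```

Call:
play_rows:
  rows: "0 0 -0.012 0 0 0 50;0 0 -0.024 0 0 0 50;0 0 -0.025 0 0 0 50;0 0 -0.025 0 0 0 50;-0.0374 0.001 -0.0019 0 0 0.064 50;-0.0374 0.001 -0.0019 0 0 0.064 50;-0.0374 0.001 -0.0019 0 0 0.064 50;-0.0374 0.001 -0.0019 0 0 0.064 50;-0.0374 0.001 -0.0019 0 0 0.064 50;-0.0374 0.001 -0.0019 0 0 0.064 50;-0.0374 0.001 -0.0019 0 0 0.064 50;-0.0374 0.001 -0.0019 0 0 0.064 50;0 0 0 0 0 0 50;0 0 0 0 0 0 50"

```text
clock: 12.78
position: [0.4093, -0.3087, 0.13]
orientation: [0.817, 0.576, 0.0, -0.001]
wrist_force: [-0.5, -0.6, -2.0]
gripper_width: 0.0638
gripper_force: 30.0
```

```bash
python3 look.py w3 holder_floor:.008 seam_red:.12 seam_green:.12; python3 - <<'E'
from seg import *
im=cv2.imread("pics/w3.png");hsv=cv2.cvtColor(im,cv2.COLOR_BGR2HSV);H,S,V=[hsv[...,i].astype(int) for i in range(3)]
r=proj("wrist",[.45,-.207,.008]);print(r)
rect("wrist",(V>185)&(S<40),.008,r)
E
```

```text
12.78 [ 0.4093 -0.3087  0.13  ] -19.64 [ 0.25  0.63  0.52  2.   -0.51  0.65  0.76]
holder_floor 0.77 [106. 326.] [ 0.4523 -0.2097  0.008 ]
seam_red 0.86 [266. 272.] [ 0.3919 -0.2854  0.12  ]
seam_red 0.86 [ 63. 636.] [ 0.5883 -0.2483  0.12  ]
seam_green 0.87 [318. 276.] [ 0.3825 -0.3155  0.12  ]
(np.float64(103.55702086096615), np.float64(321.44141319321284))
centre 452.2 -211.8 size 111.5 93.4 long axis deg -20.0
```

View pics/w3.png

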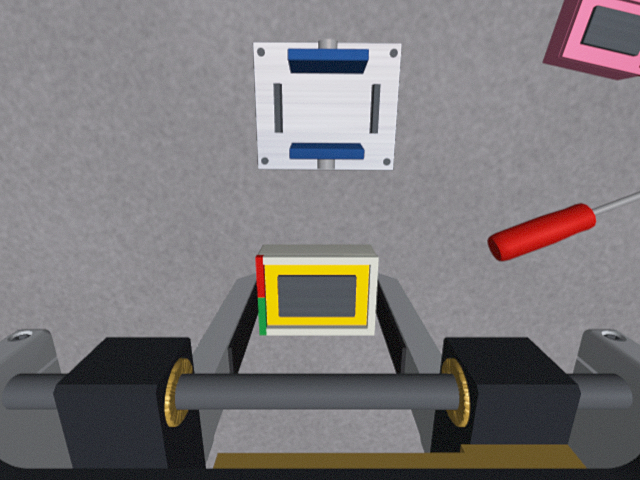

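```bash
python3 - <<'E'
from seg import *
im=cv2.imread("pics/w3.png");hsv=cv2.cvtColor(im,cv2.COLOR_BGR2HSV);H,S,V=[hsv[...,i].astype(int) for i in range(3)]
y=(H>20)&(H<35)&(S>150)&(V>120)
rect("wrist",y,.123,(297,317));print(manip.sense()["position"])
plan([.4515,-.2095,.075],-19.9,4)
E
```

```text
centre 409.6 -308.7 size 56.3 35.7 long axis deg -19.6
[ 0.40979492 -0.30839544  0.12983283]
4 rows: 0.0268 0.0015 0.0137 0 0 0.0031
```

Call:
play_rows:
  rows: "0.0268 0.0015 0.0137 0 0 0.003 50;0.0268 0.0015 0.0137 0 0 0.003 50;0.0268 0.0015 0.0137 0 0 0.003 50;0.0268 0.0015 0.0137 0 0 0.003 50;0 0 0 0 0 0 50;0 0 0 0 0 0 50"

```text
clock: 13.72
position: [0.4513, -0.2117, 0.0755]
orientation: [0.819, 0.574, -0.0, 0.001]
wrist_force: [-1.0, -1.0, -1.7]
gripper_width: 0.0636
gripper_force: 30.0
```

```bash
python3 look.py w4 holder_floor:.008; python3 - <<'E'
from seg import *
im=cv2.imread("pics/w4.png");hsv=cv2.cvtColor(im,cv2.COLOR_BGR2HSV);H,S,V=[hsv[...,i].astype(int) for i in range(3)]
y=(H>20)&(H<35)&(S>150)&(V>120)
z=manip.sense()["position"][2];rect("wrist",y,z-.007,proj("wrist",[.4515,-.2095,z]))
c=im[120:400,180:460];cv2.imwrite("pics/w4c.png",cv2.resize(c,None,fx=2,fy=2))
E
```

```text
13.72 [ 0.4513 -0.2117  0.0755] -20.0 [ 0.08  0.7   0.45  2.07 -0.62  0.5   0.65]
centre 451.0 -212.7 size 56.3 35.8 long axis deg -20.2
```

View pics/w4c.png

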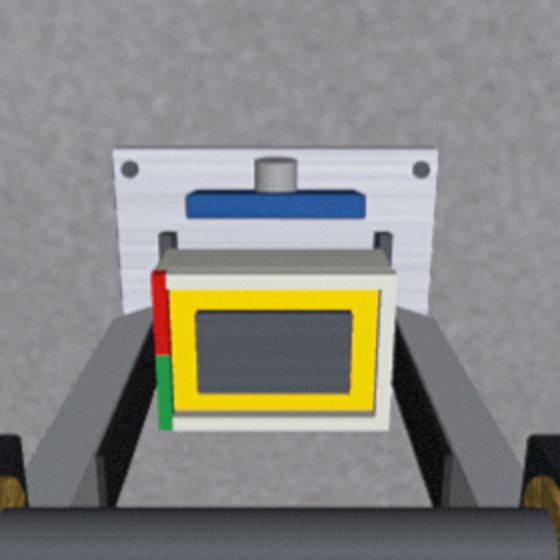

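```bash
python3 - <<'E'
from h import *
a=ray("wrist",(194.8,236.8),.008);b=ray("wrist",(194.8,399),.008)
d=b-a;L=np.linalg.norm(d);ang=np.degrees(np.arctan2(d[1],d[0]));n=np.array([d[1],-d[0],0])/L
print(L,ang,(a+b)/2+.047*n)
# holes
a=ray("wrist",(120+170/2,180+130/2),.008);b=ray("wrist",(120+170/2,180+421/2),.008);print((a+b)/2)
# rail top line near edge ends, z=.034
a=ray("wrist",(120+190/2,180+187/2),.034);b=ray("wrist",(120+190/2,180+365/2),.034);print(np.linalg.norm(b-a),(a+b)/2+n*.029)
print(manip.sense()["position"])
E
```

```text
0.11127730922601024 -20.13567746021336 [ 0.4517022  -0.21402935  0.008     ]
[ 0.46534689 -0.17652851  0.008     ]
0.055128499014170926 [ 0.45495127 -0.20492426  0.034     ]
[ 0.45119889 -0.21226324  0.07566011]
```

Call:
play_rows:
  rows: "0 0.0008 0.012 0 0 0 50;0 0 0.01 0 0 0 50;0 0 0.008 0 0 0 50;0 0 0 0 0 0 50"

```text
clock: 14.32
position: [0.4514, -0.211, 0.0442]
orientation: [0.819, 0.573, -0.0, -0.001]
wrist_force: [-0.5, 0.9, -1.5]
gripper_width: 0.0636
gripper_force: 30.0
```

Call:
play_rows:
  rows: "0 0 0.004 0 0 0 50;0 0 0.003 0 0 0 50;0 0 0 0 0 0 50"

```text
clock: 14.7
position: [0.452, -0.211, 0.0379]
orientation: [0.819, 0.574, -0.0, -0.0]
wrist_force: [-0.2, 0.6, -0.9]
gripper_width: 0.0634
gripper_force: 30.0
```

Call:
play_rows:
  rows: "0 0 0.0015 0 0 0 50;0 0 0.0005 0 0 0 50;0 0 0 0 0 0 50"

```text
clock: 15.08
position: [0.4521, -0.2112, 0.0361]
orientation: [0.819, 0.574, -0.0, 0.0]
wrist_force: [-0.1, -1.0, -1.2]
gripper_width: 0.0636
gripper_force: 30.0
```

Call:
play_rows:
  rows: "0 0 0.001 0 0 0 50;0 0 0.0006 0 0 0 50;0 0 0 0 0 0 50"

```text
clock: 15.45
position: [0.4521, -0.2113, 0.0352]
orientation: [0.819, 0.574, 0.0, 0.0]
wrist_force: [-1.0, -0.4, 7.8]
gripper_width: 0.0637
gripper_force: 30.0
```

Call:
play_rows:
  rows: "0 0 0 0 0 0 78;0 0 0 0 0 0 78;0 0 0 0 0 0 78;0 0 -0.02 0 0 0 78;0 0 -0.03 0 0 0 78;0 0 -0.03 0 0 0 78;0 0 -0.02 0 0 0 60;0 0 0 0 0 0 60"

```text
clock: 16.45
position: [0.4529, -0.2114, 0.1354]
orientation: [0.819, 0.574, 0.001, 0.001]
wrist_force: [0.5, 0.1, -0.5]
gripper_width: 0.0618
gripper_force: 0.0
```

```bash
python3 look.py w5 seam_red:.028 seam_far1:.028 seam_green:.028; python3 - <<'E'
from seg import *
im=cv2.imread("pics/w5.png");hsv=cv2.cvtColor(im,cv2.COLOR_BGR2HSV);H,S,V=[hsv[...,i].astype(int) for i in range(3)]
y=(H>20)&(H<35)&(S>150)&(V>120)
r=proj("wrist",[.452,-.211,.03]);rect("wrist",y,.028,r)
cx,cy=int(r[1]),int(r[0]);cv2.imwrite("pics/w5c.png",cv2.resize(im[cy-90:cy+90,cx-90:cx+90],None,fx=3,fy=3))
e=plan([.478,.22,.20],0,12)
E
```

```text
16.45 [ 0.4529 -0.2114  0.1354] -19.97 [ 0.01  0.61  0.56  2.03 -0.53  0.64  0.58]
seam_red 0.82 [203. 584.] [ 0.6653 -0.2535  0.028 ]
seam_red 0.68 [223. 287.] [ 0.4347 -0.1874  0.028 ]
seam_far1 0.95 [155. 543.] [ 0.6398 -0.2045  0.028 ]
seam_far1 0.83 [195. 529.] [ 0.6247 -0.2316  0.028 ]
seam_far1 0.82 [228. 346.] [ 0.4787 -0.2081  0.028 ]
seam_far1 0.73 [262. 345.] [ 0.4679 -0.2355  0.028 ]
seam_green 0.61 [260. 288.] [ 0.4233 -0.2179  0.028 ]
seam_green 0.59 [164. 599.] [ 0.6798 -0.2264  0.028 ]
centre 450.1 -210.1 size 55.6 35.7 long axis deg -20.0
12 rows: 0.0358 -0.0046 -0.0055 0 0 -0.0582
```

View pics/w5c.png

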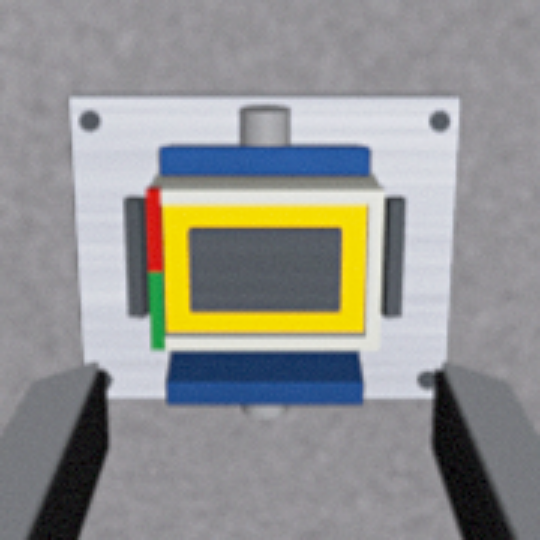

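```bash
python3 - <<'E'
from h import *
e=plan([.467,.17,.18],0,12)
E
```

```text
12 rows: 0.0316 -0.0047 -0.0039 0 0 -0.0582
```

Call:
play_rows:
  rows: "0.0316 -0.0047 -0.0039 0 0 -0.058 40;0.0316 -0.0047 -0.0039 0 0 -0.058 40;0.0316 -0.0047 -0.0039 0 0 -0.058 40;0.0316 -0.0047 -0.0039 0 0 -0.058 40;0.0316 -0.0047 -0.0039 0 0 -0.058 40;0.0316 -0.0047 -0.0039 0 0 -0.058 40;0.0316 -0.0047 -0.0039 0 0 -0.058 40;0.0316 -0.0047 -0.0039 0 0 -0.058 40;0.0316 -0.0047 -0.0039 0 0 -0.058 40;0.0316 -0.0047 -0.0039 0 0 -0.058 40;0.0316 -0.0047 -0.0039 0 0 -0.058 40;0.0316 -0.0047 -0.0039 0 0 -0.058 40;0 0 0 0 0 0 40;0 0 0 0 0 0 40"

```text
clock: 18.4
position: [0.4678, 0.1689, 0.1807]
orientation: [0.708, 0.706, -0.001, 0.0]
wrist_force: [-0.2, -1.5, -0.3]
gripper_width: 0.04
gripper_force: 0.0
```

```bash
python3 look.py w6 stylus:.006 stand:0; python3 - <<'E'
from seg import *
im=cv2.imread("pics/w6.png");hsv=cv2.cvtColor(im,cv2.COLOR_BGR2HSV);H,S,V=[hsv[...,i].astype(int) for i in range(3)]
r=proj("wrist",[.477,.24,.08]);print(r);cx,cy=int(r[1]),max(100,int(r[0]))
cv2.imwrite("pics/w6c.png",cv2.resize(im[cy-100:cy+100,cx-100:cx+100],None,fx=3,fy=3));print(cy-100,cx-100)
E
```

```text
18.4 [0.4678 0.1689 0.1807] -0.12 [-0.81  0.54  0.59  1.99 -0.44  0.74  0.05]
stylus 0.95 [148. 328.] [0.4795 0.2421 0.006 ]
stand 0.87 [146. 328.] [0.4798 0.2441 0.    ]
(np.float64(153.4970475809353), np.float64(327.8513204562752))
53 227
```

View pics/w6c.png

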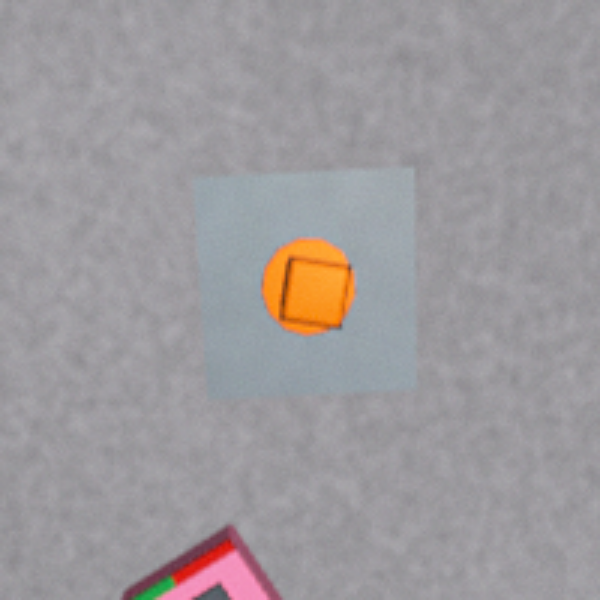

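```bash
python3 - <<'E'
from h import *
f=lambda u,v,z: ray("wrist",(53+v/3,227+u/3),z)
c=[f(288,257,.102),f(351,266,.102),f(341,329,.102),f(281,319,.102)]
ctr=np.mean(c,0);e=(c[1]-c[0]+c[2]-c[3])/2
print("handle",ctr,np.linalg.norm(e),np.degrees(np.arctan2(e[1],e[0])))
print("collar",f(309,286,.056))
s=[f(193,178,.05),f(414,167,.05),f(415,389,.05),f(209,398,.05)];print("stand",np.mean(s,0))
phi=np.degrees(np.arctan2(e[1],e[0]))
p=[ctr[0],ctr[1],.14];e1=plan(p,phi,3)
E
```

```text
handle [0.47922905 0.24286057 0.102     ] 0.014409518864976887 -8.737928069579219
collar [0.47951051 0.2430673  0.056     ]
stand [0.47938209 0.24280397 0.05      ]
3 rows: 0.025 0.0024 0.0137 0 0 0.0994
```

Call:
play_rows:
  rows: "0.025 0.0024 0.0137 0 0 0.1 36;0.025 0.0024 0.0137 0 0 0.1 36;0.025 0.0024 0.0137 0 0 0.1 36;0 0 0.01 0 0 0 36;0 0 0 0 0 0 36;0 0 0 0 0 0 36"

```text
clock: 19.3
position: [0.4794, 0.2429, 0.1307]
orientation: [0.759, 0.651, 0.0, 0.0]
wrist_force: [-0.1, 0.5, -0.1]
gripper_width: 0.0357
gripper_force: 0.0
```

Call:
play_rows:
  rows: "0 0 0.02 0 0 0 36;0 0 0.02 0 0 0 36;0 0 0.0125 0 0 0 36;0 0 0 0 0 0 36;0 0 0 0 0 0 5;0 0 0 0 0 0 5;0 0 0 0 0 0 5;0 0 0 0 0 0 5"

```text
clock: 20.3
position: [0.4793, 0.2447, 0.0782]
orientation: [0.758, 0.652, 0.0, -0.0]
wrist_force: [-0.6, -0.5, 4.5]
gripper_width: 0.0136
gripper_force: 30.0
```

```bash
python3 - <<'E'
from h import *
s=manip.sense();print(s["position"])
f=phi_of(s["orientation"])
e=plan([.4344,-.1883,.145],-20,12,(np.array([.4793,.244,.152]),f))
E
```

```text
[0.47934608 0.24467262 0.07819484]
12 rows: -0.0359 0.005 0.0006 0 0 0.033
```

Call:
play_rows:
  rows: "0 0 -0.012 0 0 0 5;0 0 -0.02 0 0 0 5;0 0 -0.021 0 0 0 5;0 0 -0.021 0 0 0 5;0 0 0 0 0 0 5"

```text
clock: 20.92
position: [0.48, 0.2449, 0.1532]
orientation: [0.758, 0.652, 0.002, 0.0]
wrist_force: [-0.7, -0.2, 0.0]
gripper_width: 0.0141
gripper_force: 30.0
```

Call:
play_rows:
  rows: "-0.036 0.005 0.0006 0 0 0.033 5;-0.036 0.005 0.0006 0 0 0.033 5;-0.036 0.005 0.0006 0 0 0.033 5;-0.036 0.005 0.0006 0 0 0.033 5;-0.036 0.005 0.0006 0 0 0.033 5;-0.036 0.005 0.0006 0 0 0.033 5;-0.036 0.005 0.0006 0 0 0.033 5;-0.036 0.005 0.0006 0 0 0.033 5;-0.036 0.005 0.0006 0 0 0.033 5;-0.036 0.005 0.0006 0 0 0.033 5;-0.036 0.005 0.0006 0 0 0.033 5;-0.036 0.005 0.0006 0 0 0.033 5;0 0 0 0 0 0 5;0 0 0 0 0 0 5"

```text
clock: 22.68
position: [0.4336, -0.1878, 0.1439]
orientation: [0.819, 0.574, -0.0, -0.001]
wrist_force: [1.4, 0.1, -1.2]
gripper_width: 0.0139
gripper_force: 30.0
```

```bash
python3 look.py w7 stylus:.073; python3 - <<'E'
from seg import *
s=manip.sense();print(s["position"],phi_of(s["orientation"]),s["gripper_width"])
im=cv2.imread("pics/w7.png");hsv=cv2.cvtColor(im,cv2.COLOR_BGR2HSV);H,S,V=[hsv[...,i].astype(int) for i in range(3)]
y=(H>20)&(H<35)&(S>150)&(V>120)
r=proj("wrist",[.452,-.211,.03]);rect("wrist",y,.028,r)
print(r,proj("wrist",s["position"]-np.array([0,0,.0722])),proj("wrist",[.4344,-.1883,.028]))
cx,cy=int(r[1]),int(r[0]);x0,y0=max(0,cx-100),max(0,cy-100);print(x0,y0);cv2.imwrite("pics/w7c.png",cv2.resize(im[y0:y0+200,x0:x0+200],None,fx=3,fy=3))
E
```

```text
22.68 [ 0.4336 -0.1878  0.1439] -19.98 [-0.04  0.57  0.57  2.09 -0.52  0.63  0.54]
stylus 0.97 [255. 318.] [ 0.4348 -0.1869  0.073 ]
[ 0.43399598 -0.18721471  0.14407657] -19.885196185671226 0.014002833313686184
centre 452.8 -210.9 size 56.0 36.1 long axis deg -19.9
(np.float64(257.01945167889727), np.float64(345.4002410970263)) (np.float64(255.3944636531249), np.float64(316.58022803845586)) (np.float64(239.4502800652969), np.float64(317.4847900395454))
245 157
```

View pics/w7c.png

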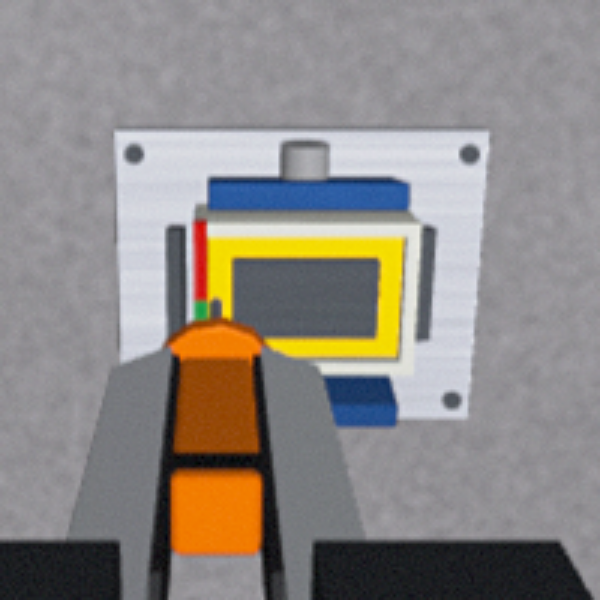

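Call:
play_rows:
  rows: "0 0.0011 0.015 0 0 0 5;0 0 0.013 0 0 0 5;0 0 0.0075 0 0 0 5;0 0 0 0 0 0 5;0 0 0 0 0 0 5"

```text
clock: 23.4
position: [0.435, -0.1892, 0.109]
orientation: [0.819, 0.574, -0.0, 0.0]
wrist_force: [0.6, -0.1, -0.5]
gripper_width: 0.0138
gripper_force: 30.0
```

```bash
python3 look.py w8 stylus:.036 seam_red:.028 seam_far1:.028; python3 - <<'E'
from seg import *
s=manip.sense();print(s["position"],phi_of(s["orientation"]),s["gripper_width"])
im=cv2.imread("pics/w8.png");hsv=cv2.cvtColor(im,cv2.COLOR_BGR2HSV);H,S,V=[hsv[...,i].astype(int) for i in range(3)]
y=(H>20)&(H<35)&(S>150)&(V>120)
r=proj("wrist",[.452,-.211,.03]);rect("wrist",y,.028,r)
t=proj("wrist",s["position"]-np.array([0,0,.0722]));print(t,proj("wrist",[.4348,-.1881,.028]))
cx,cy=int(t[1]),int(t[0]);x0,y0=cx-50,cy-60;print(x0,y0);cv2.imwrite("pics/w8c.png",cv2.resize(im[y0:y0+100,x0:x0+140],None,fx=5,fy=5,interpolation=cv2.INTER_CUBIC))
E
```

```text
23.4 [ 0.435  -0.1892  0.109 ] -20.01 [ 0.01  0.62  0.51  2.11 -0.58  0.54  0.59]
stylus 0.59 [256. 317.] [ 0.4354 -0.1906  0.036 ]
seam_red 0.92 [251. 318.] [ 0.4365 -0.1891  0.028 ]
seam_far1 0.89 [256. 382.] [ 0.4814 -0.2104  0.028 ]
seam_far1 0.89 [177. 596.] [ 0.6428 -0.2051  0.028 ]
seam_far1 0.66 [215. 580.] [ 0.6284 -0.2297  0.028 ]
seam_far1 0.63 [287. 381.] [ 0.4728 -0.234   0.028 ]
[ 0.43521068 -0.1891011   0.10927579] -19.999263715434925 0.013536855384933395
centre 452.4 -211.6 size 56.1 35.8 long axis deg -20.1
(np.float64(255.32121532744478), np.float64(316.4162054671515)) (np.float64(250.36807690181516), np.float64(315.4525304948725))
266 195
```

View pics/w8c.png

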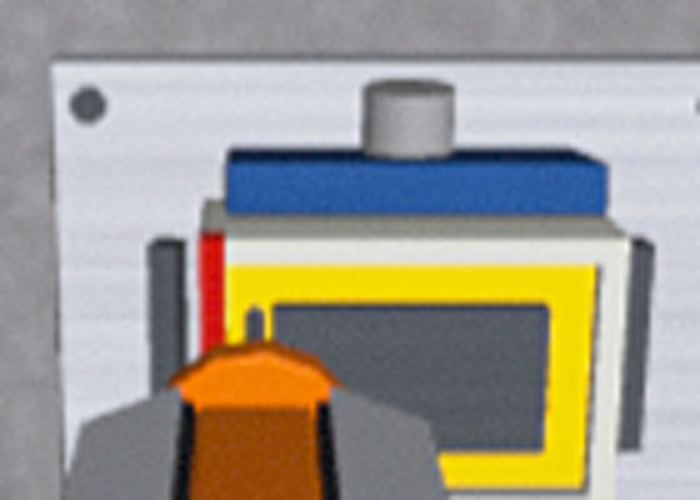

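Call:
play_rows:
  rows: "0.0019 -0.0007 0 0 0 0 5;0 0 0.003 0 0 0 5;0 0 0.003 0 0 0 5;0 0 0 0 0 0 5"

```text
clock: 24.1
position: [0.4348, -0.1869, 0.1027]
orientation: [0.819, 0.574, -0.0, -0.0]
wrist_force: [0.1, 0.2, -0.6]
gripper_width: 0.0136
gripper_force: 30.0
```

```bash
python3 - <<'E'
from h import *
s=manip.sense();print(s["position"],phi_of(s["orientation"]),s["wrist_force"])
save("wrist","w9")
for n,z in (("stylus",.031),("seam_red",.028)):
  d=manip.mark_of("wrist",n)[0];print(n,d,ray("wrist",d["centre"],z))
s=manip.sense();print(s["position"])
print(proj("wrist",s["position"]-np.array([0,0,.0722])))
E
```

```text
[ 0.4347572  -0.18692431  0.10266155] -20.003481765664358 [ 0.10208257  0.17179661 -0.57222067]
stylus {'centre': [256.9, 314.4], 'confidence': 0.71} [ 0.43306163 -0.1875612   0.031     ]
seam_red {'centre': [255.3, 319.9], 'confidence': 0.58} [ 0.43701592 -0.18882357  0.028     ]
[ 0.43494258 -0.18702969  0.10290092]
(np.float64(255.27133797563772), np.float64(316.4638839150003))
```

Call:
play_rows:
  rows: "0 0 0.0012 0 0 0 5;0 0 0.0008 0 0 0 5;0 0 0 0 0 0 5"

```text
clock: 24.62
position: [0.4349, -0.187, 0.1009]
orientation: [0.819, 0.574, -0.0, -0.0]
wrist_force: [-0.2, -0.4, -0.2]
gripper_width: 0.0138
gripper_force: 30.0
```

Call:
play_rows:
  rows: "0 0 0.0006 0 0 0 5;0 0 0 0 0 0 5"

```text
clock: 24.88
position: [0.4349, -0.187, 0.1003]
orientation: [0.819, 0.574, -0.0, -0.0]
wrist_force: [-0.4, 0.1, 0.7]
gripper_width: 0.014
gripper_force: 30.0
```

Call:
play_rows:
  rows: "0.0015 0 0 0 0 0 5;0 0 0 0 0 0 5"

```text
clock: 25.12
position: [0.4356, -0.1854, 0.1004]
orientation: [0.819, 0.574, 0.0, -0.0]
wrist_force: [-0.2, 0.2, -0.7]
gripper_width: 0.0138
gripper_force: 30.0
```

Call:
play_rows:
  rows: "-0.003 0 0 0 0 0 5;0 0 0 0 0 0 5"

```text
clock: 25.38
position: [0.4343, -0.1888, 0.1004]
orientation: [0.819, 0.573, -0.0, 0.0]
wrist_force: [-1.1, -0.6, -1.6]
gripper_width: 0.0139
gripper_force: 30.0
```

Call:
play_rows:
  rows: "0.0015 0.0015 0 0 0 0 5;0 0 0 0 0 0 5"

```text
clock: 25.62
position: [0.4366, -0.1874, 0.1003]
orientation: [0.819, 0.574, 0.0, 0.0]
wrist_force: [-0.1, 0.5, -1.4]
gripper_width: 0.0137
gripper_force: 30.0
```

Call:
play_rows:
  rows: "0 -0.003 0 0 0 0 5;0 0 0 0 0 0 5"

```text
clock: 25.88
position: [0.4331, -0.1863, 0.1003]
orientation: [0.819, 0.574, -0.0, -0.0]
wrist_force: [0.3, 0.8, -0.6]
gripper_width: 0.0136
gripper_force: 30.0
```

Call:
play_rows:
  rows: "0 -0.001 0 0 0 0 5;0 0 0 0 0 0 5"

```text
clock: 26.12
position: [0.4327, -0.1862, 0.1004]
orientation: [0.819, 0.574, 0.0, 0.0]
wrist_force: [0.2, 0.1, -1.1]
gripper_width: 0.0138
gripper_force: 30.0
```

Call:
play_rows:
  rows: "0.002 0.0025 0 0 0 0 5;0 0 0 0 0 0 5"

```text
clock: 26.38
position: [0.436, -0.185, 0.1003]
orientation: [0.819, 0.574, 0.0, 0.0]
wrist_force: [0.2, -0.2, -0.0]
gripper_width: 0.0139
gripper_force: 30.0
```

Call:
play_rows:
  rows: "0.001 0 0 0 0 0 5;0 0 0 0 0 0 5"

```text
clock: 26.62
position: [0.436, -0.1843, 0.1004]
orientation: [0.819, 0.574, -0.0, 0.0]
wrist_force: [0.5, -1.3, -0.9]
gripper_width: 0.0136
gripper_force: 30.0
```

Call:
play_rows:
  rows: "-0.001 -0.0035 0 0 0 0 5;0 0 0 0 0 0 5"

```text
clock: 26.88
position: [0.432, -0.1838, 0.1004]
orientation: [0.819, 0.573, 0.0, -0.0]
wrist_force: [0.0, 0.4, -1.1]
gripper_width: 0.0139
gripper_force: 30.0
```

Call:
play_rows:
  rows: "-0.002 0.0035 0 0 0 0 5;0 0 0 0 0 0 5;0 0 0 0 0 0 5"

```text
clock: 27.25
position: [0.4349, -0.187, 0.1003]
orientation: [0.819, 0.574, -0.0, -0.0]
wrist_force: [-0.0, 0.7, -1.1]
gripper_width: 0.0144
gripper_force: 30.0
```

```bash
cat > yel.py <<'E'
import sys
from seg import *
s=manip.sense();print(s["clock"],s["position"],phi_of(s["orientation"]))
im=save("wrist",sys.argv[1])[:,:,::-1].copy()
hsv=cv2.cvtColor(im,cv2.COLOR_BGR2HSV);H,S,V=[hsv[...,i].astype(int) for i in range(3)]
y=(H>20)&(H<35)&(S>150)&(V>120)
rect("wrist",y,.028,proj("wrist",[.452,-.211,.03]))
W=((V>150)&(S<60)).astype(np.uint8)
t=proj("wrist",s["position"]-np.array([0,0,.0722]));print("pred tip px",t)
# tip shaft: dark pixels near pred column on yellow background
for r in range(int(t[0])-6,int(t[0])+6):
    c=np.arange(300,336);row="".join("Y" if y[r,k] else ("o" if H[r,k]<18 and S[r,k]>150 else ("w" if V[r,k]>170 else ("r" if S[r,k]>120 else "."))) for k in c);print(r,row)
E
python3 yel.py w10; python3 - <<'E'
from seg import *
for n in("w8","w9"):
  im=cv2.imread(f"pics/{n}.png");hsv=cv2.cvtColor(im,cv2.COLOR_BGR2HSV);H,S,V=[hsv[...,i].astype(int) for i in range(3)]
  y=(H>20)&(H<35)&(S>150)&(V>120);print(n);rect("wrist",y,.028,proj("wrist",[.452,-.211,.03]))
E
```

```text
27.25 [ 0.43492939 -0.18695589  0.10031519] -20.000506673086104
centre 450.8 -211.5 size 56.4 35.7 long axis deg -20.0
pred tip px (np.float64(255.35795841389995), np.float64(316.55563767271934))
249 ....rooooo.w.wwwwwwwwwwwwwwwwwwwwwww
250 ....ooooowwwwwwwwwwwwwwwwwwwwwwwwwww
251 ....oooooowwwwwwwwwwwwwwwwwwwwwwwwww
252 ....ooooowwwwwwwwwwwwwwwwwwwwwwwwwww
253 ....ooooowwwwwwwwwwwwwwwwwwwwwwwwwww
254 ....oooooowwwwwwwwwwwwwwwwwwwwwwwwww
255 ....oooooowwwwwwwYYYYYYYYYYYYYYYYYYY
256 ....oooowoYYYYYYYYYYYYYYYYYYYYYYYYYY
257 ....oooowoYYYYYY...YYYYYYYYYYYYYYYYY
258 ....woooooYYYYY....YYYYYYYYYYYYYYYYY
259 ....wwooooYYYYY....YYYYYYYYYYYYYYYYY
260 ....wooowoYYYYY....YYYYYYYYYYYYYYYYY
w8
centre 452.5 -205.7 size 54.0 34.5 long axis deg -20.0
w9
centre 452.7 -210.9 size 55.0 34.8 long axis deg -20.0
```

Call:
play_rows:
  rows: "0.0006 -0.0012 0 0 0 0 5;0 0 0.0004 0 0 0 5;0 0 0 0 0 0 5"

```text
clock: 27.68
position: [0.4339, -0.1858, 0.1]
orientation: [0.819, 0.574, 0.0, -0.0]
wrist_force: [-0.5, 1.2, 1.4]
gripper_width: 0.0137
gripper_force: 30.0
```

Call:
play_rows:
  rows: "0 0 0.0002 0 0 0 5;0 0 0 0 0 0 5"

```text
clock: 27.92
position: [0.4339, -0.1859, 0.0998]
orientation: [0.819, 0.574, 0.0, -0.0]
wrist_force: [0.0, 0.1, 2.7]
gripper_width: 0.0138
gripper_force: 30.0
```

Call:
play_rows:
  rows: "0 0.00245 0 0 0 0 5;0 0.00245 0 0 0 0 5;0 0.00245 0 0 0 0 5;0 0.00245 0 0 0 0 5;0 0.00245 0 0 0 0 5;0 0.00245 0 0 0 0 5;0 0.00245 0 0 0 0 5;0 0.00245 0 0 0 0 5"

```text
clock: 28.92
position: [0.4526, -0.1928, 0.0997]
orientation: [0.819, 0.574, -0.0, 0.0]
wrist_force: [-2.9, 0.2, 2.8]
gripper_width: 0.0138
gripper_force: 30.0
```

Call:
play_rows:
  rows: "0 0.00245 0 0 0 0 5;0 0.00245 0 0 0 0 5;0 0.00245 0 0 0 0 5;0 0.00245 0 0 0 0 5;0 0.00245 0 0 0 0 5;0 0.00245 0 0 0 0 5;0 0.00245 0 0 0 0 5;0 0.00245 0 0 0 0 5;0 0.00245 0 0 0 0 5;0 0.00245 0 0 0 0 5;0 0.00245 0 0 0 0 5;0 0.00245 0 0 0 0 5;0 0 0 0 0 0 5"

```text
clock: 30.55
position: [0.4808, -0.2031, 0.0998]
orientation: [0.819, 0.574, 0.0, 0.001]
wrist_force: [-1.0, 0.1, 2.8]
gripper_width: 0.0137
gripper_force: 30.0
```

```bash
sed -i 's/np.arange(300,336)/np.arange(298,334)/' yel.py; python3 yel.py w11
```

```text
30.55 [ 0.48084667 -0.20308325  0.09981424] -19.992904757257985
centre 448.8 -210.8 size 53.0 35.7 long axis deg -20.1
pred tip px (np.float64(255.2890463792631), np.float64(316.30602057672445))
249 ...........................wwwww....
250 wwwwwwwwwwwwwwwwwwwwwwwwwwwwwwww....
251 wwwwwwwwwwwwwwwwwwwwwwwwwwwwwwww....
252 wwwwwwwwwwwwwwwwwwwwwwwwwwwwwwww....
253 wwwwwwwwwwwwwwwwwwwwwwwwwwwwwwww....
254 wwwwwwwwwwwwwwwwwwwwwwwwwwwwwwww....
255 wwwwwwwwwwwwwwwwwwwwwwwwwwwwwwww....
256 YYYYYYYYYYYYYYYYYYwYYYwwwwwwwwww....
257 YYYYYYYYYYYYYYYYYr..rYwwwwwwwwww....
258 YYYYYYYYYYYYYYYYY....Ywwwwwwwwww....
259 YYYYYYYYYYYYYYYYY....Ywwwwwwwwww....
260 YYYYYYYYYYYYYYYYY....Ywwwwwwwww.....
```

Call:
play_rows:
  rows: "-0.0024 -0.0005 0 0 0 0 5;-0.0024 -0.0005 0 0 0 0 5;-0.0024 0 0 0 0 0 5;-0.0024 0 0 0 0 0 5;-0.0024 0 0 0 0 0 5;-0.0024 0 0 0 0 0 5;-0.0024 0 0 0 0 0 5;-0.0024 0 0 0 0 0 5;-0.0024 0 0 0 0 0 5;-0.0024 0 0 0 0 0 5;-0.0024 0 0 0 0 0 5;-0.0024 0 0 0 0 0 5;-0.0022 0 0 0 0 0 5;0 0 0 0 0 0 5"

```text
clock: 32.35
position: [0.4682, -0.2324, 0.0998]
orientation: [0.819, 0.573, -0.0, 0.0]
wrist_force: [-0.6, 0.7, 2.4]
gripper_width: 0.014
gripper_force: 30.0
```

```bash
python3 yel.py w12
```

```text
32.35 [ 0.46823786 -0.23241933  0.09978634] -20.027461440483975
centre 450.5 -211.0 size 56.1 37.0 long axis deg -19.8
pred tip px (np.float64(255.21727320777228), np.float64(316.45647699584043))
249 ...............YYYYYYYYYYwwwwwwwww..
250 ...............YYYYYYYYYYwwwwwwwww..
251 ...............YYYYYYYYYYwwwwwwwww..
252 ...............YYYYYYYYYYwwwwwwwww..
253 rrr.rrrrrrrr..wYYYYYYYYYYwwwwwwwww..
254 YYYYYYYYYYYYYYYYYYYYYYYYYwwwwwwwwww.
255 YYYYYYYYYYYYYYYYYYYYYYYYYwwwwwwwwww.
256 YYYYYYYYYYYYYYYYYYrwYYYYYwwwwwwwwwww
257 YYYYYYYYYYYYYYYYYr...YYYYwwwwwwwwwww
258 YYYYYYYYYYYYYYYYY....YYYYwwwwwwwwwww
259 YYYYYYYYYYYYYYYYY....YYYYwwwwwwwwwww
260 YYYYYYYYYYYYYYYYY....YYYYwwwwwwwwwww
```

Call:
play_rows:
  rows: "0.0002 -0.0024 0 0 0 0 5;0.0002 -0.0024 0 0 0 0 5;0 -0.0024 0 0 0 0 5;0 -0.0024 0 0 0 0 5;0 -0.0024 0 0 0 0 5;0 -0.0024 0 0 0 0 5;0 -0.0024 0 0 0 0 5;0 -0.0024 0 0 0 0 5;0 -0.0024 0 0 0 0 5;0 -0.0024 0 0 0 0 5;0 -0.0024 0 0 0 0 5;0 -0.0024 0 0 0 0 5;0 -0.0024 0 0 0 0 5;0 -0.0024 0 0 0 0 5;0 -0.0024 0 0 0 0 5;0 -0.0024 0 0 0 0 5;0 -0.0024 0 0 0 0 5;0 -0.0024 0 0 0 0 5;0 -0.0024 0 0 0 0 5;0 -0.0024 0 0 0 0 5"

```text
clock: 34.9
position: [0.4234, -0.2147, 0.0998]
orientation: [0.819, 0.574, -0.0, -0.0]
wrist_force: [1.7, -0.4, 2.9]
gripper_width: 0.0141
gripper_force: 30.0
```

```bash
python3 yel.py w13; python3 -c "
from h import *
print(manip.sense()['wrist_force'])"
```

```text
34.9 [ 0.42341961 -0.21467779  0.09975259] -19.998515364412647
centre 450.2 -210.9 size 56.0 36.9 long axis deg -19.5
pred tip px (np.float64(255.36871672801206), np.float64(317.32846171730483))
249 .........rrrrrYYYYYYYYYY............
250 .........rrrrrYYYYYYYYYY............
251 .........rrrrrYYYYYYYYYY............
252 .........rrrrrYYYYYYYYYY............
253 .........rrrrrYYYYYYYYYY............
254 .........rrrrrYYYYYYYYYY............
255 .........rrrr.YYYYYYYYYY............
256 .......wwrrrr.YYYYYwYYYYYYYYYYYYYYYY
257 ......wwwrrrr.YYYY...YYYYYYYYYYYYYYY
258 wwwwwwww.rrrr.YYY....YYYYYYYYYYYYYYY
259 wwwwwwwwwrrrr.YYY....YYYYYYYYYYYYYYY
260 wwwwwwwwwrrrrrYYY....YYYYYYYYYYYYYYY
[ 0.5657232  -1.4229778   3.26746307]
```

Call:
play_rows:
  rows: "-0.0008 -0.0003 0 0 0 0 5;0 0 0 0 0 0 5;0 0 -0.01 0 0 0 5;0 0 -0.02 0 0 0 5;0 0 -0.025 0 0 0 5;0 0 0 0 0 0 5"

```text
clock: 35.7
position: [0.4234, -0.2159, 0.156]
orientation: [0.819, 0.574, 0.0, 0.001]
wrist_force: [0.7, 0.3, -0.9]
gripper_width: 0.014
gripper_force: 30.0
```

```bash
python3 - <<'E'
from h import *
s=manip.sense();print(s["position"])
e=plan([.4795,.2445,.154],-8.7,13)
E
```

```text
[ 0.42339401 -0.21587591  0.15597917]
13 rows: 0.0354 -0.0049 0.0002 0 0 -0.0303
```

Call:
play_rows:
  rows: "0.0354 -0.0049 0 0 0 -0.03 5;0.0354 -0.0049 0 0 0 -0.03 5;0.0354 -0.0049 0 0 0 -0.03 5;0.0354 -0.0049 0 0 0 -0.03 5;0.0354 -0.0049 0 0 0 -0.03 5;0.0354 -0.0049 0 0 0 -0.03 5;0.0354 -0.0049 0 0 0 -0.03 5;0.0354 -0.0049 0 0 0 -0.03 5;0.0354 -0.0049 0 0 0 -0.03 5;0.0354 -0.0049 0 0 0 -0.03 5;0.0354 -0.0049 0 0 0 -0.03 5;0.0354 -0.0049 0 0 0 -0.03 5;0.0354 -0.0049 0 0 0 -0.03 5;0 0 0 0 0 0 5;0 0 0 0 0 0 5"

```text
clock: 37.58
position: [0.4786, 0.2438, 0.154]
orientation: [0.76, 0.65, -0.001, 0.0]
wrist_force: [-0.1, 0.0, -0.6]
gripper_width: 0.0139
gripper_force: 30.0
```

```bash
python3 - <<'E'
from h import *
s=manip.sense();print(s["position"],phi_of(s["orientation"]))
e=plan([.4795,.2445,.125],-8.7,3)
E
```

```text
[0.47857975 0.24382945 0.15400727] -8.858560028578452
3 rows: 0.0003 0.0003 0.0097 0 0 -0.0018
```

Call:
play_rows:
  rows: "0.0003 0.0003 0.012 0 0 0 5;0.0003 0.0003 0.015 0 0 0 5;0 0 0.015 0 0 0 5;0 0 0 0 0 0 5"

```text
clock: 38.08
position: [0.4789, 0.2448, 0.1111]
orientation: [0.76, 0.65, -0.002, -0.0]
wrist_force: [1.0, -0.6, -0.1]
gripper_width: 0.0136
gripper_force: 30.0
```

Call:
play_rows:
  rows: "0 0 0.01 0 0 0 5;0 0 0.01 0 0 0 5;0 0 0.008 0 0 0 5;0 0 0 0 0 0 5"

```text
clock: 38.58
position: [0.4795, 0.2453, 0.0841]
orientation: [0.759, 0.651, -0.001, -0.0]
wrist_force: [-0.6, 0.1, -0.6]
gripper_width: 0.0139
gripper_force: 30.0
```

Call:
play_rows:
  rows: "0 -0.0002 0.003 0 0 0 5;-0.0005 0 0.0022 0 0 0 5;0 0 0 0 0 0 5"

```text
clock: 38.95
position: [0.4796, 0.2451, 0.0795]
orientation: [0.759, 0.651, -0.0, -0.0]
wrist_force: [-0.4, 0.0, -0.8]
gripper_width: 0.0141
gripper_force: 30.0
```

Call:
play_rows:
  rows: "0 0 0.001 0 0 0 5;0 0 0.0005 0 0 0 5;0 0 0 0 0 0 5"

```text
clock: 39.33
position: [0.4797, 0.2451, 0.0782]
orientation: [0.759, 0.651, 0.0, -0.0]
wrist_force: [-0.7, 0.3, 0.3]
gripper_width: 0.0137
gripper_force: 30.0
```

Call:
play_rows:
  rows: "0 0 0.0004 0 0 0 5;0 0 0 0 0 0 5"

```text
clock: 39.58
position: [0.4797, 0.2451, 0.0782]
orientation: [0.759, 0.651, 0.0, -0.0]
wrist_force: [-0.5, -0.6, 5.6]
gripper_width: 0.0136
gripper_force: 30.0
```

Collar rests. Release, rise, check.

Call:
play_rows:
  rows: "0 0 0 0 0 0 36;0 0 0 0 0 0 36;0 0 0 0 0 0 36;0 0 -0.02 0 0 0 36;0 0 -0.03 0 0 0 36;0 0 -0.03 0 0 0 36;-0.02 0 -0.03 0 0 0 36;-0.03 0 0 0 0 0 36;-0.03 0 0 0 0 0 36;0 0 0 0 0 0 36;0 0 0 0 0 0 36"

```text
clock: 40.95
position: [0.4676, 0.1671, 0.1876]
orientation: [0.759, 0.651, 0.0, -0.0]
wrist_force: [-0.4, 0.2, -0.1]
gripper_width: 0.0358
gripper_force: 0.0
```

```bash
python3 look.py w14 stylus:.006 stand:0; python3 - <<'E'
from seg import *
im=cv2.imread("pics/w14.png");hsv=cv2.cvtColor(im,cv2.COLOR_BGR2HSV);H,S,V=[hsv[...,i].astype(int) for i in range(3)]
og=(H<20)&(S>180)&(V>120);rect("wrist",og,.056,proj("wrist",[.479,.243,.07]))
a=save("top","top1");b=cv2.imread("pics/top0.png")[:,:,::-1]
save("scene","scene1")
d=(np.abs(a.astype(int)-b).max(2)>50).astype(np.uint8)
n,l,st,c=cv2.connectedComponentsWithStats(d)
print([tuple(st[i]) for i in range(1,n) if st[i,4]>8])
w=cv2.imread("pics/w14.png");t=cv2.imread("pics/scene1.png")
cv2.imwrite("pics/fin.png",np.hstack([cv2.resize(t[150:350,220:500],(480,343)),cv2.resize(w[40:270,200:440],(320,343))]))
E
```

```text
40.95 [0.4676 0.1671 0.1876] -8.79 [-0.84  0.54  0.65  1.99 -0.46  0.77 -0.07]
stylus 0.66 [142. 317.] [0.4804 0.2459 0.006 ]
stand 0.58 [146. 316.] [0.4782 0.2419 0.    ]
centre 479.7 243.8 size 23.6 23.5 long axis deg -8.7
[(np.int32(316), np.int32(219), np.int32(21), np.int32(30), np.int32(526)), (np.int32(227), np.int32(248), np.int32(7), np.int32(3), np.int32(13)), (np.int32(183), np.int32(250), np.int32(8), np.int32(15), np.int32(18)), (np.int32(186), np.int32(251), np.int32(12), np.int32(22), np.int32(42)), (np.int32(228), np.int32(252), np.int32(10), np.int32(27), np.int32(36)), (np.int32(122), np.int32(252), np.int32(139), np.int32(228), np.int32(2949)), (np.int32(178), np.int32(266), np.int32(5), np.int32(11), np.int32(11)), (np.int32(233), np.int32(272), np.int32(4), np.int32(15), np.int32(26)), (np.int32(212), np.int32(280), np.int32(16), np.int32(31), np.int32(141)), (np.int32(170), np.int32(289), np.int32(3), np.int32(6), np.int32(15)), (np.int32(229), np.int32(295), np.int32(2), np.int32(16), np.int32(25)), (np.int32(395), np.int32(302), np.int32(25), np.int32(29), np.int32(428)), (np.int32(246), np.int32(309), np.int32(6), np.int32(13), np.int32(49)), (np.int32(396), np.int32(308), np.int32(5), np.int32(13), np.int32(16)), (np.int32(150), np.int32(330), np.int32(10), np.int32(25), np.int32(157)), (np.int32(0), np.int32(411), np.int32(34), np.int32(46), np.int32(1081))]
```

View pics/fin.png

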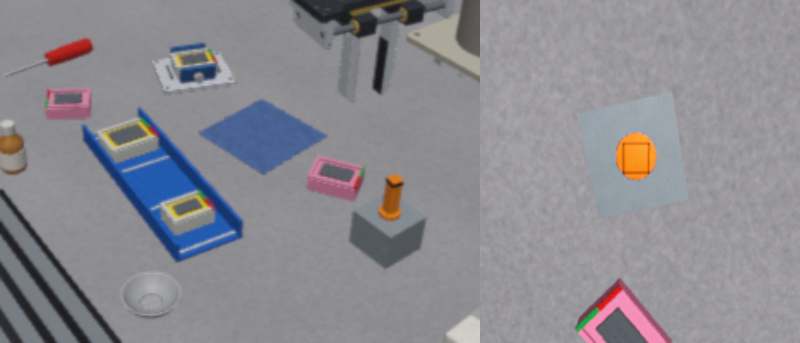

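The stylus is upright with its collar on the stand, the housing is in the holder, and everything else is where it was. Handing in.

```bash
python3 -c "
from rig import manip
print(manip.close_job())"
```

```text
the job is handed in; nothing more can be done
None
```

The job is handed in at about 41 s. The housing went by way of the pad into the holder, the seam was traced from red to green at about 2 cm/s and 2–3 N, and the stylus is back upright in its stand; before the trace I nudged the tip against the groove walls to centre it.

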